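# Dish drawers: shut the empty one, draw out the loaded one

## Robot

A 6-joint arm with a two-finger parallel gripper is mounted at the origin on a cart in front of the work surface, level with it; the furniture and walls round the work are solid. World frame = base frame: x ahead of the robot, y to its left, z up, the work surface at z = 0. Lengths are in m, angles in rad, forces in N, time in s.
With the tool pointing down it reaches from about 0.375 to 0.975 m from the base axis. Payload 3.8 kg.
Tool frame: the origin (TCP) lies midway between the tips of the shut fingers; the grasp point (between the pads) lies 19 mm behind it; x points along the fingers, y is the direction in which the jaws open and shut, and the axes are right-handed (so a half turn about x gives the same grasp; the last joint's range is limited). The gripper opens to 88 mm and grips with 3 to 60 N. Pads are 18 mm wide; open, the fingers measure 123 mm over their backs; the gripper's body (75 mm by 187 mm) begins 45 mm behind the grasp point.
Start: joints at [-1.274, 0.264, 1.604, -0, 1.274, -0.037], TCP at [0.221, -0.638, 0.239] pointing down, gripper open.
Joint ranges: [-2.63, 2.63], [-0.94, 2.18], [0.31, 2.57], [-1.31, 4.45], [0, 2.66], [-2.55, 2.55]. Speed limits (rad/s): [2.57, 2.57, 3.14, 3.14, 3.14, 3.14].

## Interface

Orientations are given as a rotation vector (axis times angle).
In Python, from cell import manip, inverse_kinematics, cams, order gives the robot as it stands. Calls block until the motion is done:
- manip.move_pose(position, orientation): joint-space move of the TCP to a pose.
- manip.move_linear(position, rate=0.15, rot=None): straight line of the TCP; rot=None keeps the orientation; rate is the mean speed in m/s.
- manip.set_joints(angles): joint-space move.
- manip.set_gripper(opening, force=None): finger opening in m; force is the grip in N (None keeps the last); returns when the fingers have stopped.
- manip.dwell(seconds).
- inverse_kinematics(position, orientation): joint angles nearest the present ones, or None.
- manip.state(): the state.
- cams.capture(name): name is "scene" or "side" or "wrist"; returns a dict with "image" (480x640x3 uint8, blue, green, red), "z_map" (480x640 float32, m along the optical axis (not along the pixel's ray), 0 where there is no reading), "intrinsics" (3x3 intrinsics, pixels), "position" and "orientation" of the camera in the world; the wrist camera has in their place "T_tool_cam" (4x4, takes a point from camera to tool coordinates, whose origin is the TCP and whose axes are the tool frame's). Camera axes: x right, y down, z forward; pixel columns grow to the right and rows downward; lengths in m; the calibration is good to about 2 mm. A picture is of the moment at which its call begins: read the wrist's pose just before it.
A pose or a line that the arm cannot do raises manip.IKError and nothing moves.
- order.close_job(): hands the job in, once; it reports no verdict.
The state is a dict: "clock": time; "joint_pos": joint angles; "joint_velocities": joint speeds; "tau": joint torques, N m; "tool_pos": TCP position; "tcp_rot": TCP orientation; "contact_force": force on the tool from outside, world axes, zero at the start; "moment": the same for the moment, N m; "gripper_width": finger opening in m.
Only numpy, scipy, OpenCV 4.12 (cv2) and the standard library are available. Lean on these libraries where they do the work, as an engineer would, in place of code of your own. Each camera call takes 0.05 s, during which the arm holds its last target. There are 200 camera calls.

## Task

The glass dish in the blue-lipped drawer is wanted next. First push the orange-lipped drawer fully home, then hook a fingertip behind the blue lip and draw that drawer all the way out to its stop, gently, without pinching either drawer. Leave the dish lying in its seat untouched, do not pick up or disturb anything else, and finish with the hand clear.

Things in the scene. Friction and masses are not known exactly. Their poses are not given: they have to be found in the camera images.
- blue_unit: Fixed drawer unit, blue lip: light grey housing 160 deep (x) x 92 x 44 mm high, clear top. Origin: underside centre. x points INTO the housing; its open front is at x = -80 mm. An aluminium tray slides along x; an upright lip, 78 wide, 8 thick, stands across its front end. Between lip and housing the tray floor (14 mm above worktop) lies open from above; shut, this gap is 48 mm.
- orange_unit: Fixed drawer unit, orange lip: light grey housing 160 deep (x) x 92 x 44 mm high, clear top. Origin: underside centre. x points INTO the housing; its open front is at x = -80 mm. An aluminium tray slides along x; an upright lip, 78 wide, 8 thick, stands across its front end. Between lip and housing the tray floor (14 mm above worktop) lies open from above; shut, this gap is 48 mm.
- blue_lip (a point): Middle of the top edge of the blue lip, half-way through its thickness (faces 4 mm either side along x), 52 mm above the worktop; moves with the drawer. x axis points into the housing; the drawer opens along -x. The lip reaches 38 mm down from this point to the tray floor.
- orange_lip (a point): Middle of the top edge of the orange lip, half-way through its thickness (faces 4 mm either side along x), 52 mm above the worktop; moves with the drawer. x axis points into the housing; the drawer opens along -x. The lip reaches 38 mm down from this point to the tray floor.
- blue_drawer (a joint): Travel of the blue-lipped drawer, m: 0 = pushed fully home against its rear stop, 0.090 = drawn fully out against its front stop. Slides with about 2.5 N friction plus light damping, no spring, stays where it is left. Starts shut.
- orange_drawer (a joint): Travel of the orange-lipped drawer, m: 0 = pushed fully home against its rear stop, 0.090 = drawn fully out against its front stop. Slides with about 2.5 N friction plus light damping, no spring, stays where it is left. Starts standing 45 to 85 mm open, empty.
- blue_seat (a point): Centre of the dish seat on the blue drawer's tray floor, 14 mm above the worktop, 102 mm behind the lip's middle; low ribs (5 to 8 mm high) keep the dish there.
- dish: Open clear glass dish, 58 dia x 14 mm, loose in the blue drawer's seat; origin at the centre of its underside.
- vial: Bystander: small clear glass vial with black screw cap, 25 dia x 58 mm, loose on the worktop; origin at the centre of its underside.
- weighing_bottle: Bystander: small clear glass weighing bottle with lid, 32 dia x 56 mm, loose on the worktop; origin at the centre of its underside.
- small_beaker: Bystander: small clear beaker, 47 dia x 56 mm, loose on the worktop; origin at the centre of its underside.
- jar: Bystander: small amber stoppered jar, 43 dia x 111 mm, loose on the worktop; origin at the centre of its underside.

How it is judged:
On the way, in this order (a step that is already met when the one before it is completed fails the run):
1. the orange-lipped drawer is pushed fully home (within 4 mm) (value of joint orange_drawer below 0.004 m), for 0.2 s.
2. the blue-lipped drawer is drawn out to its stop (within 5 mm) (value of joint blue_drawer above 0.085 m), for 0.2 s.
At the end, for the whole second after the job is handed in: The orange-lipped drawer is within 4 mm of fully home, the blue-lipped drawer within 5 mm of fully out (90 mm), and the dish lies flat and at rest within 12 mm of its seat's centre (value of joint orange_drawer below 0.004 m and value of joint blue_drawer above 0.085 m and distance between dish and blue_seat below 0.012 m and angle between dish's own z axis and vertical below 0.1 rad and linear speed of dish below 0.02 m/s); the robot touches nothing.
It fails at once if the dish is touched, or leaves its seat (over 15 mm) (contact force between any of the arm, the fingers and dish above 0.3 N or distance between dish and blue_seat above 0.015 m).
It fails at once if a drawer is pinched or forced (over 35 N from the fingers) (contact force between the fingers and blue_unit above 35 N or contact force between the fingers and orange_unit above 35 N).
It fails at once if the blue drawer is begun (over 15 mm out) before the orange one is home (value of joint blue_drawer above 0.015 m and value of joint orange_drawer above 0.01 m).
It fails at once if a bystander is moved over 15 mm, lifted or tipped (distance of any of vial, weighing_bottle, small_beaker, jar from where it was at the start of the episode above 0.015 m or angle between any of vial, weighing_bottle, small_beaker, jar's own z axis and vertical above 0.3 rad).
It also fails if it takes over 61 s, if anything falls off the work surface, if the arm or the gripper's body presses on something with over 40 N, if the wrist force passes 120 N, or if a joint passes its speed limit or range.

## Working session

There is one attempt and no reset: what is moved stays moved. The work goes in short steps, each a Python script; the robot and the scene stay as the last script left them, time stands still between calls to the robot, and variables do not carry over. Pictures are saved under pics/ and viewed, about 8 in all and at most 12, crops included, and the job is handed in when it is done.

```bash
ls; mkdir -p pics; python3 - <<'E'
from cell import manip,cams
import cv2,numpy as np
s=manip.state();print(s['clock'],s['tool_pos'],s['tcp_rot'],s['contact_force'])
for n in('scene','side'):
    c=cams.capture(n);cv2.imwrite(f'pics/{n}0.png',c['image']);np.savez(f'pics/{n}0.npz',**c);print(n,c['position'],c['orientation'],c['intrinsics'][0])
E
```

```text
pics
0.0 [ 0.22093728 -0.63705668  0.23738149] [ 2.04110356  0.34623289 -2.04173033] [ 0.33591868 -1.00691689  1.09857007]
scene [0.8975111  0.77488792 1.09134063] [-0.69580667 -2.74433923  0.93597692] [489.79525379   0.         318.0295228 ]
side [-0.43042465 -0.04361115  0.71076064] [-1.71797652  1.49402181 -0.81370442] [455.85086088   0.         320.89415923]
```

View pics/scene0.png

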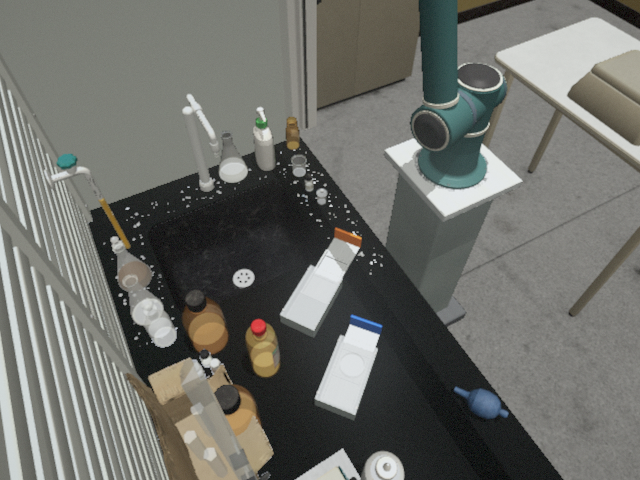

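View pics/side0.png

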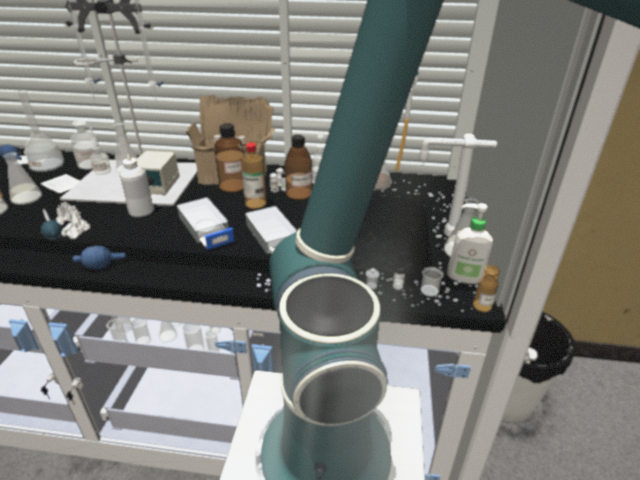

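The scene view shows the blue lip at about (366,325) and the orange lip at about (348,237), with the housings behind them. The bystanders are near (292,133) to (322,197), away from the drawers. In the side view the arm hides the orange lip.

```bash
cat > h.py <<'E'
import numpy as np,cv2
from scipy.spatial.transform import Rotation as R
def cloud(c):
    K=c['intrinsics'];z=c['z_map'];v,u=np.mgrid[:480,:640]
    P=np.stack([(u-K[0,2])/K[0,0]*z,(v-K[1,2])/K[1,1]*z,z],-1)
    return P@R.from_rotvec(c['orientation']).as_matrix().T+c['position']
def ray(c,uv,h):
    K=c['intrinsics'];d=np.array([(uv[0]-K[0,2])/K[0,0],(uv[1]-K[1,2])/K[1,1],1.])
    d=R.from_rotvec(c['orientation']).as_matrix()@d
    return c['position']+d*(h-c['position'][2])/d[2]
def mask(img,col):
    hsv=cv2.cvtColor(img,cv2.COLOR_BGR2HSV)
    return cv2.inRange(hsv,*(((100,130,70),(125,255,255)) if col=='blue' else ((4,150,110),(18,255,255))))
E
python3 - <<'E'
from h import *
for n in('scene','side'):
    c=dict(np.load(f'pics/{n}0.npz'));P=cloud(c)
    for col in('blue','orange'):
        m=mask(c['image'],col)
        k,lab,st,ce=cv2.connectedComponentsWithStats(m)
        for i in range(1,k):
            if st[i,4]<40: continue
            q=P[(lab==i)&(c['z_map']>0)]
            if not len(q): continue
            top=q[q[:,2]>np.percentile(q[:,2],60)]
            print(n,col,ce[i].round(),st[i],'med',np.median(q,0).round(3),'z',np.percentile(q[:,2],[2,50,98]).round(3))
            r=cv2.minAreaRect(np.float32(top[:,:2])*1000);print('   rect mm',np.round(r[0]),np.round(r[1]),r[2])
# grey tops
c=dict(np.load('pics/scene0.npz'));P=cloud(c)
g=((c['image'].min(-1)>120)&(abs(P[...,2]-.044)<.008)&(P[...,0]>.3)&(P[...,0]<1.1)).astype(np.uint8)
k,lab,st,ce=cv2.connectedComponentsWithStats(g)
for i in range(1,k):
    if st[i,4]>150: print(ce[i].round(),st[i],np.median(P[lab==i],0).round(3),cv2.minAreaRect(np.float32(P[lab==i][:,:2])*1000))
im=c['image'][220:420,270:400];cv2.imwrite('pics/crop1.png',cv2.resize(im,None,fx=4,fy=4,interpolation=2)[:800:1][:,:520][:600])
cv2.imwrite('pics/crop1.png',cv2.resize(im,None,fx=3,fy=3,interpolation=cv2.INTER_CUBIC))
E
```

```text
scene blue [366. 323.] [350 314  33  20 306] med [0.542 0.359 0.039] z [-0.004  0.039  0.053]
   rect mm [542. 360.] [10. 76.] 40.716304779052734
scene orange [348. 236.] [335 227  27  20 264] med [0.448 0.115 0.038] z [-0.003  0.038  0.052]
   rect mm [448. 116.] [12. 77.] 33.34711456298828
side blue [220. 237.] [206 227  28  23 259] med [0.545 0.355 0.035] z [-0.001  0.035  0.052]
   rect mm [542. 356.] [10. 71.] 40.232975006103516
[311. 298.] [ 280  265   63   66 2157] [0.624 0.238 0.042] ((620.343017578125, 234.98468017578125), (162.27212524414062, 93.06877899169922), 34.855712890625)
[347. 375.] [ 315  335   63   80 2932] [0.647 0.447 0.042] ((643.1455078125, 443.1876220703125), (162.38165283203125, 92.2251968383789), 39.856468200683594)
```

View pics/crop1.png

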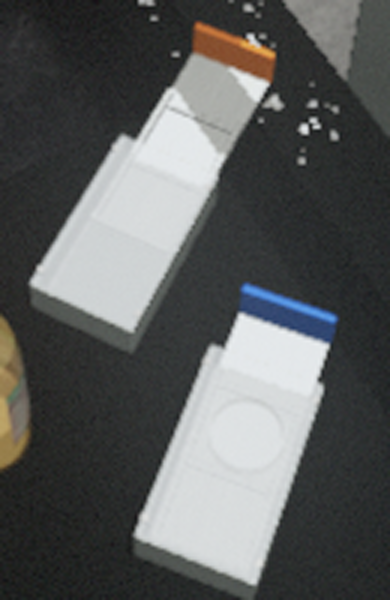

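The clear crop agrees: both lips and the housing rectangles are cleanly visible. Housing tops give the drawer axes (blue about 39.9°, orange about 34.7°), with the blue drawer shut and the orange one about 77 mm open. Next I'll check obstacles and the IK options.

```bash
cat >> h.py <<'E'
A={'blue':np.radians(39.95),'orange':np.radians(34.75)}
C={'blue':np.array([.6435,.4435]),'orange':np.array([.6205,.235])}
def u(n): return np.array([np.cos(A[n]),np.sin(A[n])])
def rot(n,s=1):
    x=np.array([0,0,-1.]);z=np.append(s*u(n),0);y=np.cross(z,x)
    return R.from_matrix(np.stack([x,y,z],1)).as_rotvec()
def at(n,off,z,lat=0):   # off: metres along drawer axis from the SHUT lip's middle (+ = inwards)
    v=u(n);p=C[n]+v*(off-.132)+lat*np.array([-v[1],v[0]]);return np.append(p,z)
E
python3 - <<'E'
from h import *
from cell import manip,inverse_kinematics as ik
for n,o in(('orange',-.10),('orange',-.013),('blue',.03),('blue',-.075)):
    for s in(1,-1):
        for z in (.15,.03):
            q=ik(at(n,o,z),rot(n,s));print(n,o,s,z,at(n,o,z).round(3),None if q is None else np.round(q,2))
a=manip.state();p=np.array(a['tool_pos']);print(R.from_rotvec(a['tcp_rot']).as_matrix().round(2))
for n in('scene','side'):
    P=cloud(dict(np.load(f'pics/{n}0.npz'))).reshape(-1,3)
    for lo in(.07,.15,.22):
        q=P[(P[:,2]>lo)&(P[:,2]<.5)&(P[:,0]>.25)&(P[:,0]<.85)&(abs(P[:,1])<.75)]
        b,ct=np.unique((q[:,:2]/.06).astype(int) if 0 else np.floor(q[:,:2]/.08).astype(int),axis=0,return_counts=True)
        print(n,lo,[(round(x*.08,2),round(y*.08,2),int(k)) for (x,y),k in zip(b,ct) if k>8])
E
```

```text
orange -0.1 1 0.15 [0.43  0.103 0.15 ] [ 0.18 -0.11  2.18 -0.    1.08 -2.  ]
orange -0.1 1 0.03 [0.43  0.103 0.03 ] [ 0.18  0.06  2.27 -0.    0.81 -2.  ]
orange -0.1 -1 0.15 [0.43  0.103 0.15 ] [ 0.18 -0.11  2.18  0.    1.08  1.14]
orange -0.1 -1 0.03 [0.43  0.103 0.03 ] [0.18 0.06 2.27 0.   0.81 1.14]
orange -0.013 1 0.15 [0.501 0.152 0.15 ] [ 0.25  0.05  2.02 -0.    1.07 -1.93]
orange -0.013 1 0.03 [0.501 0.152 0.03 ] [ 0.25  0.21  2.1  -0.    0.83 -1.93]
orange -0.013 -1 0.15 [0.501 0.152 0.15 ] [0.25 0.05 2.02 0.   1.07 1.21]
orange -0.013 -1 0.03 [0.501 0.152 0.03 ] [0.25 0.21 2.1  0.   0.83 1.21]
blue 0.03 1 0.15 [0.565 0.378 0.15 ] [ 0.55  0.34  1.68 -0.    1.13 -1.72]
blue 0.03 1 0.03 [0.565 0.378 0.03 ] [ 0.55  0.46  1.75 -0.    0.93 -1.72]
blue 0.03 -1 0.15 [0.565 0.378 0.15 ] [ 0.55  0.34  1.68 -0.    1.13  1.43]
blue 0.03 -1 0.03 [0.565 0.378 0.03 ] [ 0.55  0.46  1.75 -0.    0.93  1.43]
blue -0.075 1 0.15 [0.485 0.311 0.15 ] [ 0.53  0.15  1.91 -0.    1.08 -1.74]
blue -0.075 1 0.03 [0.485 0.311 0.03 ] [ 0.53  0.29  1.99 -0.    0.86 -1.74]
blue -0.075 -1 0.15 [0.485 0.311 0
[... 4530 characters left out ...]
 (np.float64(0.72), np.float64(0.32), 148), (np.float64(0.8), np.float64(-0.4), 591), (np.float64(0.8), np.float64(0.16), 11), (np.float64(0.8), np.float64(0.24), 9)]
side 0.22 [(np.float64(0.24), np.float64(-0.4), 4905), (np.float64(0.32), np.float64(-0.48), 280), (np.float64(0.32), np.float64(-0.4), 2004), (np.float64(0.4), np.float64(-0.4), 2760), (np.float64(0.48), np.float64(-0.4), 1851), (np.float64(0.56), np.float64(-0.4), 1372), (np.float64(0.64), np.float64(-0.4), 1172), (np.float64(0.64), np.float64(-0.32), 501), (np.float64(0.64), np.float64(-0.24), 304), (np.float64(0.64), np.float64(-0.16), 78), (np.float64(0.72), np.float64(-0.4), 886), (np.float64(0.8), np.float64(-0.4), 492)]
```

The cloud shows a wall at y≈-0.38 that starts near x≈0.25, and the hand begins beyond it. I need the wall edge exactly before swinging the arm.

```bash
python3 - <<'E'
from h import *
from cell import inverse_kinematics as ik, manip, cams
for n in('scene','side'):
    P=cloud(dict(np.load(f'pics/{n}0.npz'))).reshape(-1,3)
    for zl,zh in((.1,.2),(.2,.3),(.3,.4),(.4,.6)):
        q=P[(P[:,2]>zl)&(P[:,2]<zh)&(P[:,0]>.1)&(P[:,0]<.5)&(P[:,1]<-.3)&(P[:,1]>-.9)]
        i=np.argsort(q[:,0])[[5,50,200]] if len(q)>300 else []
        print(n,zl,len(q),q[i].round(3).tolist(),'y',np.percentile(q[:,1],[1,50,99]).round(3) if len(q) else '')
for n in('side',):
    P=cloud(dict(np.load(f'pics/{n}0.npz')))
    for v in(60,150,250): print(v,[(x,P[v,x].round(2).tolist()) for x in range(470,640,15)])
for a in(-1.2370,):
  for r,z in((.55,.3),(.45,.3),(.39,.3),(.36,.35),(.33,.4),(.3,.4)):
    q=ik([r*np.cos(a),r*np.sin(a),z],manip.state()['tcp_rot']);print(r,z,None if q is None else np.round(q,2))
c=cams.capture('wrist');cv2.imwrite('pics/w0.png',c['image']);print(c['T_tool_cam'].round(3))
E
```

```text
scene 0.1 1592 [[0.294, -0.349, 0.178], [0.3, -0.346, 0.138], [0.319, -0.348, 0.143]] y [-0.367 -0.348 -0.305]
scene 0.2 1965 [[0.293, -0.35, 0.286], [0.299, -0.346, 0.287], [0.315, -0.346, 0.272]] y [-0.368 -0.347 -0.341]
scene 0.3 2333 [[0.167, -0.565, 0.302], [0.296, -0.351, 0.345], [0.31, -0.348, 0.363]] y [-0.37  -0.347 -0.341]
scene 0.4 1720 [[0.294, -0.348, 0.437], [0.304, -0.348, 0.41], [0.332, -0.345, 0.416]] y [-0.366 -0.347 -0.341]
side 0.1 2740 [[0.292, -0.369, 0.125], [0.293, -0.379, 0.192], [0.294, -0.367, 0.178]] y [-0.418 -0.35  -0.302]
side 0.2 2935 [[0.292, -0.356, 0.296], [0.293, -0.367, 0.281], [0.294, -0.366, 0.201]] y [-0.419 -0.354 -0.345]
side 0.3 3561 [[0.292, -0.366, 0.346], [0.293, -0.374, 0.387], [0.294, -0.369, 0.326]] y [-0.418 -0.355 -0.345]
side 0.4 9959 [[0.292, -0.361, 0.463], [0.292, -0.356, 0.542], [0.293, -0.374, 0.474]] y [-0.418 -0.355 -0.345]
60 [(470, [1.04, -0.3, 0.41]), (485, [1.04, -0.34, 0.41]), (500, [0.88, -0.35, 0.44]), (515, [0.74, -0.35, 0.47]), (530, [0.62, -0.35, 0.5]), (545, [0.53, -0.35, 0.52]), (560, [0.45, -0.35, 0.53]), (575, [
[... 511 characters left out ...]
0.31, 0.1]), (500, [0.48, -0.34, 0.11]), (515, [0.41, -0.35, 0.16]), (530, [0.33, -0.35, 0.21]), (545, [0.3, -0.36, 0.24]), (560, [0.3, -0.39, 0.24]), (575, [1.2, -0.87, -0.34]), (590, [1.21, -0.93, -0.34]), (605, [1.21, -0.98, -0.33]), (620, [1.19, -1.03, -0.32]), (635, [1.2, -1.08, -0.31])]
0.55 0.3 [-1.28 -0.    1.79 -0.    1.36 -0.05]
0.45 0.3 [-1.29 -0.21  1.97 -0.    1.37 -0.06]
0.39 0.3 [-1.3  -0.33  2.07 -0.    1.41 -0.06]
0.36 0.35 [-1.31 -0.41  2.04 -0.    1.52 -0.07]
0.33 0.4 [-1.31 -0.48  1.99 -0.    1.64 -0.08]
0.3 0.4 [-1.32 -0.54  2.02 -0.    1.66 -0.08]
[[-0.001 -0.256  0.967 -0.146]
 [ 1.     0.     0.001  0.   ]
 [-0.     0.967  0.256 -0.065]
 [ 0.     0.     0.     1.   ]]
```

View pics/w0.png

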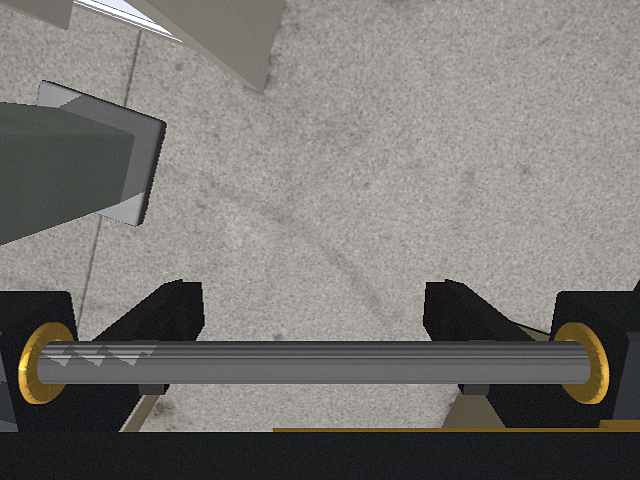

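The wall end is at x=0.292, y from -0.345 to -0.418, so its nearest corner is 0.45 m from the base. The wrist view shows the open fingers over bare floor. I'll fold in to r=0.30 with the body tangential, swing past, and stage in front of the orange lip.

```bash
python3 - <<'E'
from h import *
from cell import inverse_kinematics as ik, manip, cams
s=manip.state();manip.set_gripper(0.0,10)
q=np.array(s['joint_pos']);q[5]=1.3;manip.set_joints(q)
q[1:5]=[-.54,2.02,0,1.66];manip.set_joints(q)
q[0]=.18;manip.set_joints(q)
print(manip.state()['clock'],manip.state()['tool_pos'])
manip.move_pose(at('orange',-.118,.12),rot('orange',-1))
c=cams.capture('side');c2=cams.capture('scene')
cv2.imwrite('pics/s2.png',np.hstack([c2['image'][180:480,200:500],c['image'][100:400,100:400]]))
s=manip.state();print(s['clock'],s['tool_pos'],s['gripper_width'],s['contact_force'])
P=cloud(c2);q=P[(mask(c2['image'],'orange')>0)&(abs(P[...,2]-.03)<.03)&(c2['z_map']>0)];print(len(q),np.median(q,0) if len(q) else'')
E
```

```text
5.7417 [0.29224251 0.07798453 0.4004407 ]
7.0167 [0.41651515 0.0925932  0.12179145] 0.00011921436583071904 [-0.16396719  0.73771444  0.35452204]
257 [0.44923128 0.11834909 0.03810453]
```

View pics/s2.png

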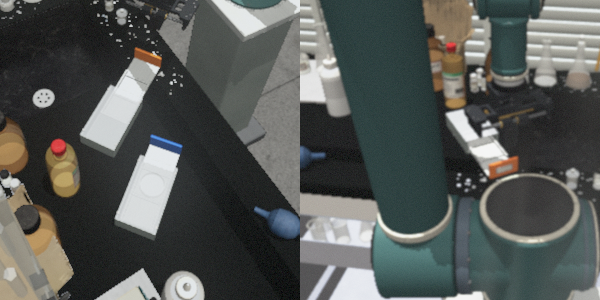

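The hand is staged in front of the orange lip at crop pixel (148,57), and nothing in the scene has changed. Next comes a guarded push in small steps with a force watch.

```bash
cat >> h.py <<'E'
def guarded(manip,n,start,stop,z,flim,step,rate):
    """step along drawer axis; returns log of (target off, actual off, resisting force)"""
    f0=np.array(manip.state()['contact_force'])[:2];log=[];o=start;sg=np.sign(stop-start)
    while (stop-o)*sg>1e-6:
        o=o+sg*min(step,abs(stop-o))
        manip.move_linear(at(n,o,z),rate=rate)
        s=manip.state();f=-sg*(np.array(s['contact_force'])[:2]-f0)@u(n)
        a=(np.array(s['tool_pos'])[:2]-C[n])@u(n)+.132
        log.append((round(o*1e3,1),round(a*1e3,1),round(f,1)))
        if f>flim: break
    return log,o
E
python3 - <<'E'
from h import *
from cell import manip, cams
n='orange';z=.03
manip.move_linear(at(n,-.118,z),rate=.12)
l,o=guarded(manip,n,-.118,-.03,z,10,.011,.05);print(l)
if o>-.031:
    l,o=guarded(manip,n,o,-.006,z,9,.002,.04);print(l)
s=manip.state();print(s['clock'],s['tool_pos'],s['contact_force'])
c=cams.capture('scene');P=cloud(c);q=P[(mask(c['image'],n)>0)&(abs(P[...,2]-.03)<.03)&(c['z_map']>0)]
t=np.median(q,0);print(len(q),t,((t[:2]-C[n])@u(n)+.132)*1e3)
E
```

```text
[(np.float64(-107.0), np.float64(-106.1), np.float64(0.9)), (np.float64(-96.0), np.float64(-95.6), np.float64(1.3)), (np.float64(-85.0), np.float64(-84.7), np.float64(1.5)), (np.float64(-74.0), np.float64(-73.1), np.float64(0.1)), (np.float64(-63.0), np.float64(-61.9), np.float64(1.9)), (np.float64(-52.0), np.float64(-51.1), np.float64(0.6)), (np.float64(-41.0), np.float64(-40.0), np.float64(0.7)), (np.float64(-30.0), np.float64(-29.1), np.float64(0.1))]
[(np.float64(-28.0), np.float64(-27.8), np.float64(1.3)), (np.float64(-26.0), np.float64(-26.1), np.float64(2.6)), (np.float64(-24.0), np.float64(-24.0), np.float64(3.3)), (np.float64(-22.0), np.float64(-21.9), np.float64(1.9)), (np.float64(-20.0), np.float64(-19.8), np.float64(1.6)), (np.float64(-18.0), np.float64(-17.8), np.float64(2.9)), (np.float64(-16.0), np.float64(-15.8), np.float64(3.1)), (np.float64(-14.0), np.float64(-14.4), np.float64(4.6)), (np.float64(-12.0), np.float64(-14.3), np.float64(11.7))]
13.1 [0.50022837 0.15164142 0.02994825] [-9.02202716 -6.48618707  7.38487952]
267 [0.51482089 0.16292041 0.03877857] 4.083950429735362
```

The stop was felt at TCP -14.3 mm with 11.7 N, and the vision median on the lip's inward face (+4 mm from its middle) agrees that the orange drawer is home. Now back off and hook the blue lip.

```bash
python3 - <<'E'
from h import *
from cell import manip, cams
manip.move_linear(at('orange',-.04,.03),rate=.1)
manip.move_linear(at('orange',-.04,.14),rate=.15)
c=cams.capture('scene');P=cloud(c);q=P[(mask(c['image'],'orange')>0)&(abs(P[...,2]-.03)<.03)&(c['z_map']>0)]
t=np.median(q,0);print('orange',len(q),((t[:2]-C['orange'])@u('orange')+.132)*1e3)
n='blue'
manip.move_pose(at(n,.025,.15),rot(n,-1))
manip.move_linear(at(n,.025,.075),rate=.12);f0=manip.state()['contact_force']
c=cams.capture('scene');c2=cams.capture('side')
manip.dwell(.1);s=manip.state();print(s['clock'],s['tool_pos'],at(n,.025,.075))
im=cv2.resize(c['image'][270:420,270:420],None,fx=2.6,fy=2.6,interpolation=2)
im2=cv2.resize(c2['image'][150:300,150:300],None,fx=2.6,fy=2.6,interpolation=2)
cv2.imwrite('pics/s3.png',np.hstack([im,im2]))
E
```

```text
orange 257 2.996342121539569
16.4833 [0.56228309 0.37529055 0.07635604] [0.56147326 0.37479328 0.075     ]
```

View pics/s3.png

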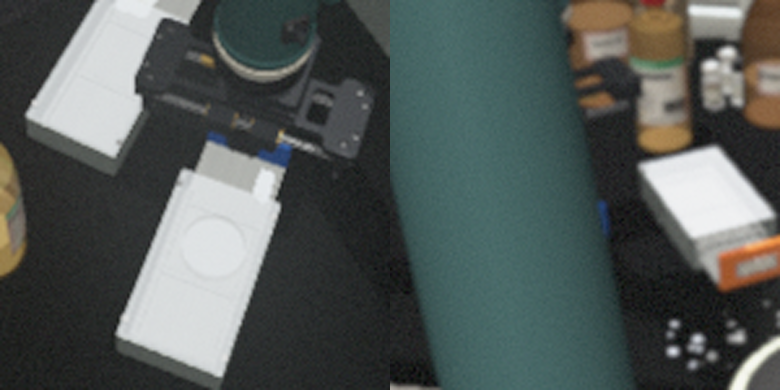

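The left panel shows the shut fingers centred over the blue lip at about (245,135), above the tray gap and clear of the housing and dish. The right panel shows the orange drawer shut. Next, go down with a force check and draw the drawer out.

```bash
python3 - <<'E'
from h import *
from cell import manip, cams
n='blue';z=.03
f0=np.array(manip.state()['contact_force'])
for h in(.06,.05,.04,.03):
    manip.move_linear(at(n,.025,h),rate=.06);f=np.array(manip.state()['contact_force'])-f0
    if np.linalg.norm(f)>6: print('CONTACT',h,f);raise SystemExit
l,o=guarded(manip,n,.025,.013,z,10,.002,.03);print(l)
if o<.0131:
    l,o=guarded(manip,n,o,-.062,z,10,.0125,.04);print(l)
if o<-.0619:
    l,o=guarded(manip,n,o,-.086,z,9,.002,.03);print(l)
s=manip.state();print(s['clock'],s['tool_pos'],s['contact_force'])
E
```

```text
[(np.float64(23.0), np.float64(23.0), np.float64(0.4)), (np.float64(21.0), np.float64(20.9), np.float64(0.7)), (np.float64(19.0), np.float64(18.8), np.float64(-0.1)), (np.float64(17.0), np.float64(16.8), np.float64(0.6)), (np.float64(15.0), np.float64(14.9), np.float64(-0.2)), (np.float64(13.0), np.float64(13.3), np.float64(0.9))]
[(np.float64(0.5), np.float64(-0.4), np.float64(-1.5)), (np.float64(-12.0), np.float64(-13.0), np.float64(-0.7)), (np.float64(-24.5), np.float64(-25.4), np.float64(-1.1)), (np.float64(-37.0), np.float64(-37.9), np.float64(-1.3)), (np.float64(-49.5), np.float64(-50.4), np.float64(-1.5)), (np.float64(-62.0), np.float64(-62.9), np.float64(-1.9))]
[(np.float64(-64.0), np.float64(-64.2), np.float64(1.1)), (np.float64(-66.0), np.float64(-65.9), np.float64(2.9)), (np.float64(-68.0), np.float64(-68.0), np.float64(2.6)), (np.float64(-70.0), np.float64(-70.1), np.float64(2.4)), (np.float64(-72.0), np.float64(-72.2), np.float64(2.0)), (np.float64(-74.0), np.float64(-74.2), np.float64(1.8)), (np.float64(-76.0), np.float64(-76.0), np.float64(3.3)), (np.float64(-78.0), np.float64(-76.0), np.float64(8.7)), (np.float64(-80.0), np.float64(-76.0), np.float64(14.3))]
24.3333 [0.48406833 0.30989033 0.03024675] [  9.33555809   9.75974979 -10.8514161 ]
```

Stop felt at -76 mm, as predicted (-76.5). I'll ease off, lift clear, and verify with the cameras.

```bash
python3 - <<'E'
from h import *
from cell import manip, cams
n='blue'
manip.move_linear(at(n,-.065,.03),rate=.05)
manip.move_linear(at(n,-.065,.15),rate=.1)
q=np.array(manip.state()['joint_pos']);q[1:5]=[-.54,2.02,0,1.66];manip.set_joints(q)
manip.dwell(.3);c=cams.capture('scene');P=cloud(c)
for n in C:
    q=P[(mask(c['image'],n)>0)&(abs(P[...,2]-.03)<.03)&(c['z_map']>0)];t=np.median(q,0)
    print(n,len(q),'lip inner face off mm',((t[:2]-C[n])@u(n)+.132)*1e3)
g=cv2.cvtColor(c['image'],cv2.COLOR_BGR2GRAY);g0=cv2.cvtColor(np.load('pics/scene0.npz')['image'],cv2.COLOR_BGR2GRAY)
b=(slice(120,215),slice(270,340));print('bystander diff',cv2.absdiff(g[b],g0[b]).max(),cv2.phaseCorrelate(np.float32(g0[b]),np.float32(g[b])))
print('seat px target',at('blue',-.09+.102,.014))
s=manip.state();print(s['clock'],s['tool_pos'],s['contact_force'])
cv2.imwrite('pics/s4.png',np.hstack([cv2.resize(c['image'][270:420,270:420],None,fx=2.6,fy=2.6,interpolation=2),cv2.resize(c['image'][110:260,260:410],None,fx=2.6,fy=2.6,interpolation=2)]))
E
```

```text
blue 290 lip inner face off mm -88.25303597678777
orange 256 lip inner face off mm 3.697302266299274
bystander diff 25 ((0.006775928266144149, -0.010354728090000265), 0.9634417986704243)
seat px target [0.55150739 0.36644574 0.014     ]
27.8917 [0.24769151 0.17378816 0.40016496] [-0.01068788 -0.46144934 -0.04252515]
```

View pics/s4.png

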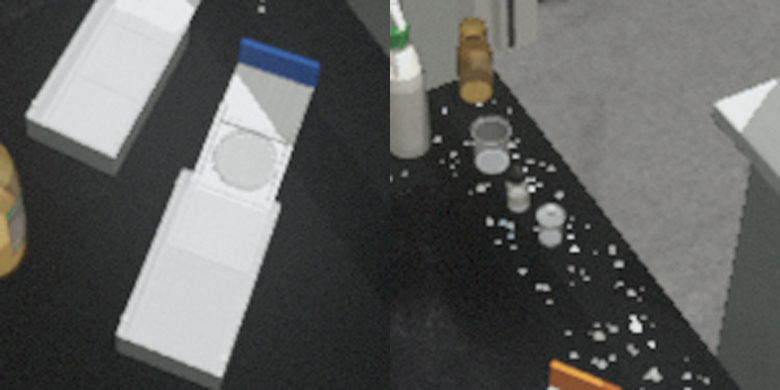

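The blue drawer is out with the dish flat in its ribs at about (245,160). The bystanders stand upright where they were, and the hand is clear. Handing in.

```bash
python3 -c "
from cell import order;print(order.close_job())"
```

```text
the job is handed in; nothing more can be done
None
```

The orange drawer is pushed home, the blue drawer is drawn out to its front stop, and the job is handed in. The system gave no verdict.

- **Route:** the hand started beyond a wall end at x = 0.29 m, so I folded the arm in and swung past it before approaching the drawers.
- **Orange drawer:** I pushed it with shut fingers until the rear stop was felt, at about 12 N. The stop came 1.3 mm short of where I expected it. The camera put the lip within about 1 mm of home, on a calibration good to about 2 mm.
- **Blue drawer:** I lowered the shut fingers into the gap behind the lip and drew it out in small steps to the front stop, at about 14 N. The finger position gives about 89 mm of travel; the camera gives about 88 mm.
- **Dish:** in the last picture it lies flat in its ribbed seat. I judged this by eye and did not measure the offset.
- **Bystanders:** the image shift around them is about 0.01 pixels, so they did not move.
- **Hand:** it finished clear at z = 0.40 m with about 0.5 N on the wrist sensor. The robot clock was about 28 s at the last check.

No check failed.

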